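# Unclip the bench scale's battery pack and put it on charge

### The arm

A 6-joint arm with a two-finger parallel gripper is mounted at the origin on the work surface. World frame = base frame: x ahead of the robot, y to its left, z up, the work surface at z = 0. Lengths are in m, angles in rad, forces in N, time in s.
With the tool pointing down it reaches from about 0.325 to 0.875 m from the base axis. Payload 4.4 kg.
Tool frame: the origin (TCP) lies midway between the tips of the shut fingers; the grasp point (between the pads) lies 19 mm behind it (r.tcp_to_grasp is the distance from the TCP to the grasp point, in m); z points along the fingers, y is the direction in which the jaws open and shut (so a half turn about z gives the same grasp; the last joint's range is limited). The gripper opens to 85 mm and grips with 20 to 120 N. Pads are 22 mm wide; open, the fingers measure 114 mm over their backs; the gripper's body (76 mm by 85 mm) begins 54 mm behind the grasp point. The pads swing forward as they close: fully open they stand 13 mm farther back than shut.
Start: joints at [-1.369, 0.207, 1.542, -0, 1.393, -0.15], TCP at [0.198, -0.54, 0.231] pointing down, gripper open.
Joint ranges: [-2.73, 2.73], [-0.86, 2.22], [0.23, 2.46], [-1.11, 4.25], [0.08, 2.63], [-2.82, 2.82]. Speed limits (rad/s): [2.79, 2.79, 3.14, 3.14, 3.14, 3.14].

### API

Orientations are given as a unit quaternion [x, y, z, w].
In Python, from bench import r, get_image, get_calibration, hand_in gives the robot as it stands.
- The arm moves only by the tool drive_tool, never from a script. Its argument "commands" is a list of rows, each a list of 7 numbers: the shift along the tool's x, y, z in mm, then the turn, a rotation vector about the tool's x, y, z in degrees, then the finger opening in mm, from 0 to 85.4. In form: [[dx, dy, dz, ax, ay, az, fingers], ...]. A call has 1 to 5 rows; each row shifts and turns the pose as measured when the row begins, along the tool's axes as they then stand; what a row does not reach is not made up. A row lasts 1/8 s, in which the tool goes at most 62.5 mm and 10.7 degrees, less where a joint would pass 70% of its speed; a pose out of reach is approached as far as the arm can. A call with a gripper value outside its range is refused whole. The fingers move at their own pace and stop on an object; "force" is the grip in N (left out, the last holds). Time passes only in rows, so rows that do not move let the fingers close. It gives the time, the measured TCP pose, the force and the opening at its end, in the units of the state.
- r.sense(): the state, without advancing time (a new reading comes with each control period).
- get_image(name): name is "side" or "top" or "wrist"; returns (picture, depth): 400x640x3 uint8, blue, green, red; 400x640 float32, m along the optical axis (not along the pixel's ray), 0 where there is no reading.
- get_calibration(name): a dict with "intrinsics" (3x3 intrinsics, pixels), "rvec" (rotation vector, rad) and "tvec" (3), from world to camera coordinates, as OpenCV has them; the wrist camera has in their place "mount" (4x4, takes a point from camera to tool coordinates, whose origin is the TCP and whose axes are the flange's). Camera axes: x right, y down, z forward; pixel columns grow to the right and rows downward; lengths in m; the calibration is good to about 2 mm. A picture is of the moment at which its call begins: read the wrist's pose just before it. get_calibration takes no time and is no camera call.
- hand_in(): hands the job in, once; it reports no verdict.
The state is a dict: "time": time; "joints": joint angles; "joint_vel": joint speeds; "joint_efforts": joint torques, N m; "tool_pos": TCP position; "orientation": TCP orientation; "ft_force": force on the tool from outside, world axes, zero at the start; "wrist_torque": the same for the moment, N m; "width": finger opening in m.
Only numpy, scipy, OpenCV 4.12 (cv2) and the standard library are available. Lean on these libraries where they do the work, as an engineer would, in place of code of your own. Each camera call takes 0.05 s, during which the arm holds its last target.

### The job

The paint scale's battery is flat. Hold down the release button on top of the scale while you pull the battery pack straight out of its bay, without forcing the latch or leaning hard on the button, then set the pack upright into the charging cradle so that it sits fully home, and let go. Leave the beaker on the scale, the tape roll, the tin and the marker where they are.

Things in the scene. Friction and masses are not known exactly. Their poses are not given: they have to be found in the camera images.
- scale: Grey bench scale, fixed, 280 (its x) x 200 (its y) mm, raised 0 to 8 mm on levelling feet; housing top 58 mm above its origin; round steel pan, 158 mm across, 8 mm high, at its (50, -5). Origin: centre of its underside, z up. The battery bay opens in its +y side, bay centre line at its x = -85 mm, along y. Pack home: pack centre at scale x = -85, y = 109 mm, pack x along scale +y.
- button (a point): Middle of the release button in plan, at the level of the housing's top (58 mm above the scale's origin); axes as scale. The button is a flat level pad over the bay, 42 (scale x) x 55 (scale y) mm, adjustable in height: its top stands 11 to 18 mm above this point when up, to be found by touch. Its outer edge is 1.5 mm from the home pack's fin: a fingertip on that side of the fin stands on it.
- bay_mouth (a point): Centre of the bay's mouth in the scale's +y face, 34 mm above the scale's origin; axes as scale, the pack comes out straight along +y. Bay 65 mm wide, 47 mm deep, floor 16 mm and roof 55 mm above that origin (pack: 2.5 mm play each side, 3 mm above); the floor runs on 44 mm outside as an open sill.
- pack: The battery pack itself, origin at the centre of its underside, axes as pack_grip. How the latch works: the button goes down 9 mm to a hard stop, sprung: 4 N to start, 7.1 N at 5 mm, 9.6 N at 9 mm. A tooth under the pack (1 mm play) locks it until the button is about 5.5 mm down; keep it down until the pack has come out 7 mm, or it relocks or drags. Let go, it springs up.
- pack_grip (a point): Centre of the grip fin of the loose black battery pack (0.35 kg). Block 110 (x) x 60 (y) x 36 mm high; upright fin across the middle of its top, 10 mm thick (x), 40 wide (y), 50 high. The point is over the pack's middle, 61 mm above its underside, 25 below the fin's top; 77 mm above the scale's origin when home. z up, x = way out. Pulled 46 mm, the pack is clear of the bay.
- cradle: Charging cradle, fixed: open grey tray for the pack's block, fin up, long side along cradle x, either way round. Origin: under the pocket's centre at table height, z up. Pocket 116 (x) x 66 (y) mm, floor 10 mm above the table, walls to 30 mm, flared rim to 39 mm. Pack home: pack_grip 71 mm above the table, over the origin. Small lamp on a ledge at its -x end.
- beaker: Clear plastic beaker, 90 mm across, 95 mm high, standing on the scale's pan; leave alone. Origin: centre of its underside.
- tape: Roll of tape lying flat on the table, 100 mm across, 48 mm high; leave alone. Origin: centre of its underside.
- tin: Steel tin, 80 mm across, 100 mm high, on the table; leave alone. Origin: centre of its underside.
- marker: Marker pen lying on the table, 130 x 14 x 14 mm, along its x; leave alone. Origin: centre of its underside.
Not all that is in view belongs to the job. Of the things like the pack, leave any that is turquoise; of the rest the larger one is meant.

How it is judged:
By the outcome, as a careful person would: the job done as asked, in the order asked, and still so for the second after the job is handed in, with the robot touching nothing.
It also fails if it takes over 64 s, if anything falls off the work surface, if the arm or the gripper's body presses on something with over 40 N, if the wrist force passes 120 N, or if a joint passes its speed limit or range.

## Working session

There is one attempt and no reset: what is moved stays moved. The work goes in short steps, Python scripts to look and compute and a tool call to move; the robot and the scene stay as the last step left them, time stands still between calls to the robot, and variables do not carry over. Pictures are saved under pics/ and viewed, and the job is handed in when it is done.

Besides the shell and the picture viewer there is one more tool, called after "Call:" as name(argument=value, ...), one argument or row to a line, values as JSON. drive_tool: Moves the arm, as the interface text tells. Its arguments: {"type":"object","properties":{"commands":{"type":"array"},"force":{"type":"number"}},"required":["commands"]}

```bash
ls; mkdir -p pics; python3 - <<'E'
from bench import r,get_image,get_calibration
import cv2,numpy as np
print(r.sense())
for n in ("side","top"):
    im,d=get_image(n); cv2.imwrite(f"pics/{n}0.png",im); np.save(f"pics/{n}0.npy",d)
    print(n,get_calibration(n))
print(get_calibration("wrist"), r.tcp_to_grasp)
E
```

```text
pics
{'time': 0.0, 'joints': array([-1.36950427e+00,  2.07424762e-01,  1.54298694e+00, -5.81648697e-06,
        1.39349361e+00, -1.50483384e-01]), 'joint_vel': array([-0.00187496, -0.00169984,  0.00041711,  0.00224258, -0.00076301,
        0.00034405]), 'joint_efforts': array([ 5.95157526e-04, -3.83033359e+01, -2.91595745e+01, -7.04540025e-05,
        1.05823186e-02,  1.13166590e-05]), 'tool_pos': array([ 0.19796588, -0.5390268 ,  0.23010741]), 'orientation': array([ 9.84570843e-01,  1.74982623e-01, -3.22337846e-05, -1.15588476e-03]), 'ft_force': array([-0.39527782,  0.7026061 ,  0.92372901]), 'wrist_torque': array([-0.00789185,  0.00252979,  0.00261382]), 'width': 0.08507038251501776}
side {'intrinsics': array([[386.89440427,   0.        , 323.00323035],
       [  0.        , 386.89440427, 195.54881724],
       [  0.        ,   0.        ,   1.        ]]), 'rvec': array([ 2.45322533, -0.22593881,  0.06799693]), 'tvec': array([-0.57323594,  0.17965235,  0.87344432])}
top {'intrinsics': array([[410.7081974,   0.       , 319.4199552],
       [  0.       , 410.7081974, 199.9360011],
       [  0.       ,   0.       ,   1.       ]]), 'rvec': array([ 2.17084532, -2.15802899,  0.07262835]), 'tvec': array([0.0611783 , 0.56534743, 0.97216594])}
{'intrinsics': array([[316.33471001,   0.        , 317.9731681 ],
       [  0.        , 316.33471001, 192.18254729],
       [  0.        ,   0.        ,   1.        ]]), 'mount': array([[-7.22228087e-04, -9.49734202e-01, -3.13056581e-01,
         8.09415385e-02],
       [ 9.99999702e-01, -7.70787607e-04,  3.13536948e-05,
         4.38183116e-04],
       [-2.71077809e-04, -3.13056465e-01,  9.49734477e-01,
        -1.42337834e-01],
       [ 0.00000000e+00,  0.00000000e+00,  0.00000000e+00,
         1.00000000e+00]])} 0.0187
```

View pics/top0.png

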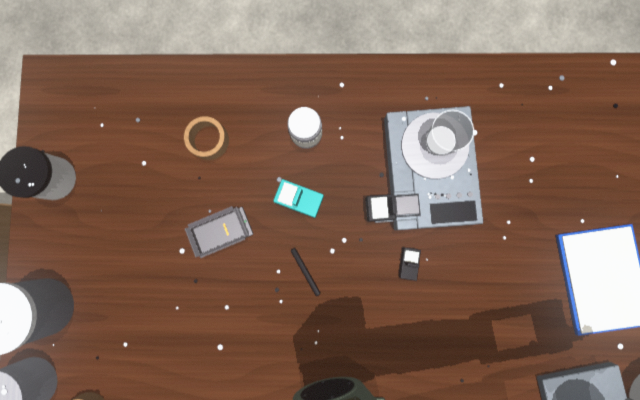

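View pics/side0.png

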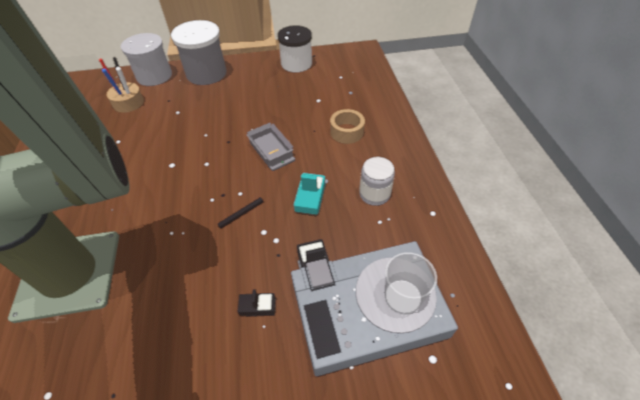

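```bash
cat > h.py <<'E'
import numpy as np,cv2
from scipy.spatial.transform import Rotation as R
from bench import r,get_image,get_calibration
def cloud(n,d,pose=None):
    c=get_calibration(n);K=c['intrinsics']
    v,u=np.mgrid[0:d.shape[0],0:d.shape[1]]
    P=np.stack([(u-K[0,2])/K[0,0]*d,(v-K[1,2])/K[1,1]*d,d],-1)
    if n=='wrist':
        M=c['mount'];P=P@M[:3,:3].T+M[:3,3]
        Rt=R.from_quat(pose[1]).as_matrix();return P@Rt.T+pose[0]
    Rm=cv2.Rodrigues(c['rvec'])[0]
    return (P-c['tvec'].reshape(3))@Rm
def proj(n,X,pose=None):
    c=get_calibration(n);K=c['intrinsics'];X=np.atleast_2d(X).astype(float)
    if n=='wrist':
        Rt=R.from_quat(pose[1]).as_matrix();X=(X-pose[0])@Rt
        M=c['mount'];X=(X-M[:3,3])@M[:3,:3]
    else: X=X@cv2.Rodrigues(c['rvec'])[0].T+c['tvec'].reshape(3)
    return (X@K.T)[:,:2]/X[:,2:3]
def wrist(name):
    s=r.sense();im,d=get_image('wrist')
    cv2.imwrite(f'pics/{name}.png',im);np.savez(f'pics/{name}.npz',im=im,d=d,p=s['tool_pos'],q=s['orientation'])
    return im,d,(s['tool_pos'],s['orientation'])
E
python3 - <<'E'
from h import *
d=np.load('pics/top0.npy');im=cv2.imread('pics/top0.png')
P=cloud('top',d)
for n,(u,v) in dict(table=(300,240),packlabel=(379,208),blk=(384,218),btn=(407,205),scale_corner=(393,115),sc2=(477,222),scale_c=(480,160),pan=(415,150),disp=(452,212),beakerfl=(440,140),cradle_floor=(210,232),cradlec=(218,232),small=(410,262),turq=(298,198),tin=(305,122),tape=(190,137),mark=(305,271)).items():
    print(n,np.round(P[v,u],4))
c=im[90:250,350:500];cv2.imwrite('pics/c1.png',cv2.resize(c,None,fx=5,fy=3.75*0+5,interpolation=cv2.INTER_CUBIC)[:600*2:1][:800,:750][::1][:600])
c=im[190:270,170:330];cv2.imwrite('pics/c2.png',cv2.resize(c,None,fx=5,fy=5,interpolation=cv2.INTER_CUBIC))
c=im[180:290,360:490];cv2.imwrite('pics/c1.png',cv2.resize(c,None,fx=5,fy=5,interpolation=cv2.INTER_CUBIC))
E
```

```text
table [ 0.4675  0.1127 -0.0031]
packlabel [ 0.544  -0.0761  0.0558]
blk [ 0.5203 -0.0869  0.0611]
btn [ 0.5499 -0.1379  0.0753]
scale_corner [ 0.766  -0.1102  0.0599]
sc2 [ 0.5124 -0.3015  0.0608]
scale_c [ 0.6697 -0.3357 -0.0022]
pan [ 0.6787 -0.1585  0.0727]
disp [ 0.535  -0.2435  0.0642]
beakerfl [ 0.7022 -0.2165  0.0741]
cradle_floor [0.4857 0.3341 0.011 ]
cradlec [0.4858 0.3149 0.0087]
small [ 0.4183 -0.1495  0.0427]
turq [0.5651 0.1132 0.0721]
tin [0.7389 0.0974 0.0949]
tape [0.7184 0.3843 0.0338]
mark [0.3929 0.0986 0.014 ]
```

View pics/c1.png

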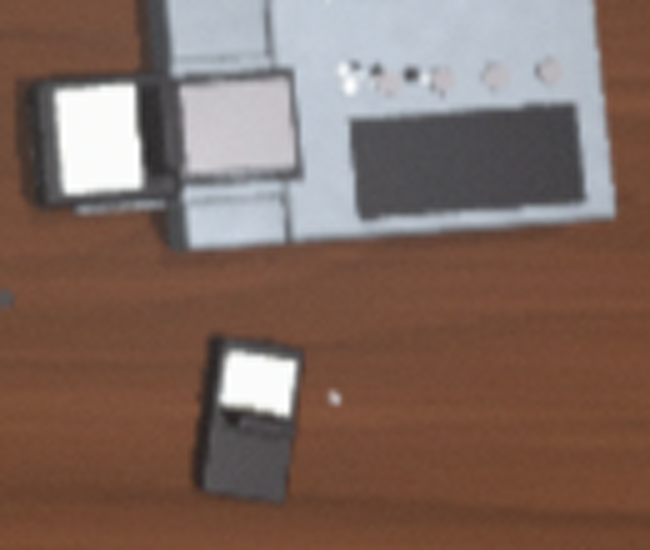

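View pics/c2.png

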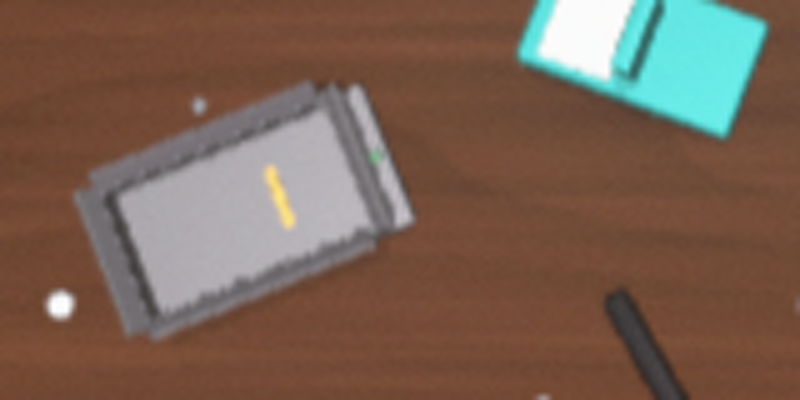

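The pack in the scale's bay (top image, 379,208) is the one meant. The other candidates are the small black pack at (410,263) and the turquoise pack at (298,198). The cradle is at (218,232) with its lamp at its right end. I'll move above the pack for a wrist view.

Call:
drive_tool(
  commands=[
    [53,-30,-2,0,0,0,85],
    [53,-30,-2,0,0,0,85],
    [53,-30,-2,0,0,0,85],
    [53,-30,-2,0,0,0,85],
    [53,-30,-2,0,0,0,85],
  ],
)

```text
time: 0.72
tool_pos: [0.3973, -0.3036, 0.238]
orientation: [0.985, 0.17, -0.0, -0.003]
ft_force: [0.8, -0.2, 0.5]
width: 0.0852
```

Call:
drive_tool(
  commands=[
    [53,-30,-2,0,0,0,50],
    [53,-30,-2,0,0,0,30],
    [53,-30,-2,0,0,0,30],
    [53,-30,-2,0,0,0,30],
    [0,0,0,0,0,8,30],
  ],
)

```text
time: 1.35
tool_pos: [0.5611, -0.1094, 0.2448]
orientation: [0.995, 0.102, -0.001, -0.003]
ft_force: [-1.2, -0.1, 0.5]
width: 0.0302
```

Call:
drive_tool(
  commands=[
    [0,0,0,0,0,8,30],
    [0,0,0,0,0,0,30],
  ],
)

```text
time: 1.6
tool_pos: [0.561, -0.1074, 0.2433]
orientation: [0.999, 0.032, -0.003, -0.004]
ft_force: [-0.1, -1.3, 0.7]
width: 0.03
```

```bash
python3 - <<'E'
from h import *
im,d,p=wrist('w1'); print(p)
E
```

```text
(array([ 0.56099767, -0.10744106,  0.24330295]), array([ 0.99947108,  0.03218777, -0.00287003, -0.00364155]))
```

View pics/w1.png

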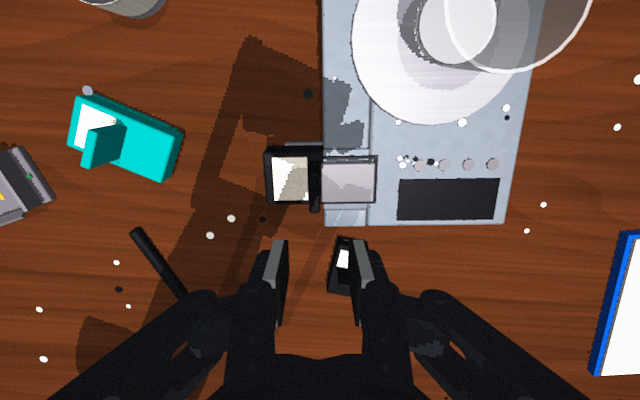

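```bash
python3 - <<'E'
from h import *
f=np.load('pics/w1.npz');p=(f['p'],f['q']);P=cloud('wrist',f['d'],p)
for n,(u,v) in dict(table=(270,330),table2=(560,260),scA=(350,217),scB=(400,160),scC=(340,90),btn=(350,180),btn2=(335,190),btn3=(366,165),lab=(290,180),lab2=(285,165),fin=(316,165),fin2=(317,185),fin3=(314,205),pan=(380,60),panR=(480,90)).items():
    print(n,np.round(P[v,u],4), f['d'][v,u])
c=f['im'][130:240,250:390];cv2.imwrite('pics/c3.png',cv2.resize(c,None,fx=5.5,fy=5.5,interpolation=cv2.INTER_CUBIC))
hz=(P[...,2]*1000).astype(int)
print(hz[150:220:6,255:390:5])
E
```

```text
table [ 0.5781 -0.0939  0.3146] 0.08733059
table2 [ 4.375e-01 -4.471e-01  2.000e-04] 0.43475115
scA [ 0.5087 -0.145   0.0643] 0.34739688
scB [ 0.5759 -0.1901  0.0652] 0.3257408
scC [ 0.6403 -0.1226  0.065 ] 0.30451807
btn [ 0.5543 -0.1395  0.0763] 0.32137948
btn2 [ 0.5428 -0.1251  0.0768] 0.3244013
btn3 [ 0.5711 -0.1538  0.077 ] 0.31558552
lab [ 0.5451 -0.0772  0.0591] 0.33980593
lab2 [ 0.5612 -0.0713  0.0586] 0.33510524
fin [ 0.5683 -0.1041  0.0791] 0.31382966
fin2 [ 0.5567 -0.1061  0.1082] 0.28994426
fin3 [ 0.5368 -0.1045  0.1078] 0.2966377
pan [ 0.6687 -0.1564  0.0721] 0.28925633
panR [ 0.6487 -0.252   0.0746] 0.294488
[[  0   0  47  48  49  49  49  50  51  52  52  50  52  53  64  65  64  63
   65  64  64  64  64  64  63  63  65]
 [  0   0  59  60  57  58  58  58  58  58  59  58  59  57  65  63  64  66
   65  67  67  67  65  66  65  63  64]
 [  0  -1  58  58  60  59  57  59  58  59  59  62  66  59  64  63  63  63
   64  63  64  65 385  73  65  64  64]
 [  0  -1  58  58  59  58  59  58  59  57  59  90  90  75  77  76  75  76
   76  77  77  76  76  76  66  65  63]
 [  0   0  58  59 
[... 186 characters left out ...]
  77  76  66  65  64]
 [  0   0  56  58  58  58  58  59  58  58  58 107 108  58  77  77  77  76
   77  76  75  76  76  77  66  64  64]
 [  0   0  58  59  58  58  59  60  59  60  58 108 108  58  77  76  77  76
   78  77  76  76  77  76  67  64  64]
 [ -1   0  55  58  58  58  60  58  59  59  58 107 106  57  76  77  76  76
   76  76  76  77  77  76  66  64  64]
 [  0   0   0  57  57  57  56  57  57  56   0 108 109   0  64  64  65  63
   64  64  64  65  64  64  65  64  64]
 [  0   0   0   0   0   0   0   0  -1   0   0 108 108   0  64  64  64  64
   63  62  63  63  63  64  63  64  64]
 [  1   0   0   0   0   0   0  -1   0   0   1   0   0   0  64  65  64  64
   64  65  65  64  63  62  63  63  64]]
```

View pics/c3.png

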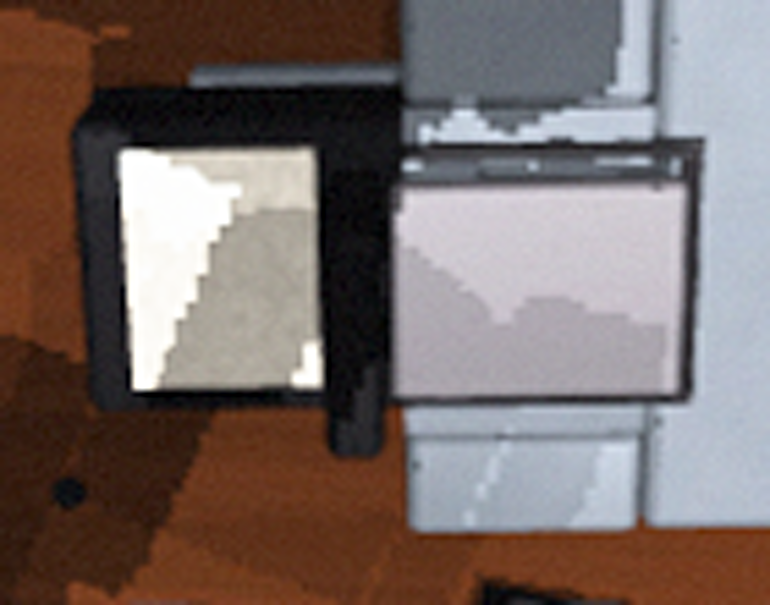

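```bash
cat > fit.py <<'E'
from h import *
import sys
f=np.load(f'pics/{sys.argv[1]}.npz');p=(f['p'],f['q']);P=cloud('wrist',f['d'],p)
Z=P[...,2]; box=(P[...,0]>.45)&(P[...,0]<.62)&(P[...,1]>-.20)&(P[...,1]<-.03)
def rect(m,n):
    m=cv2.morphologyEx(m.astype(np.uint8),cv2.MORPH_OPEN,np.ones((3,3)))
    k,l,st,_=cv2.connectedComponentsWithStats(m); m=l==1+np.argmax(st[1:,4])
    q=P[m][:,:2]; (c,s,a)=cv2.minAreaRect((q*1000).astype(np.float32)); print(n,np.round(c,1),np.round(s,1),round(a,2),'n',m.sum(),'z',np.median(P[m][:,2]))
rect(box&(Z>.098)&(Z<.115),'fin')
rect(box&(Z>.072)&(Z<.081)&(P[...,1]<-.108),'btn')
rect(box&(Z>.053)&(Z<.0615)&(P[...,1]>-.101),'packtop')
# scale edges: first scale-top pixel per row (the +y edge) and the -x edge
sc=(Z>.058)&(Z<.070)&(P[...,1]<-.1)
ys=[]
for v in list(range(60,140))+list(range(208,222)):
    u=np.where(sc[v,300:420])[0]
    if len(u): ys.append(P[v,300+u[0],:2])
ys=np.array(ys)*1000
l=cv2.fitLine(ys.astype(np.float32),cv2.DIST_HUBER,0,.01,.01).ravel();print('+y edge dir',np.degrees(np.arctan2(l[1],l[0])),'pt',l[2:],len(ys))
xs=[]
for u in range(330,500,2):
    v=np.where(sc[195:240,u])[0]
    if len(v): xs.append(P[195+v[-1],u,:2])
xs=np.array(xs)*1000
l=cv2.fitLine(xs.astype(np.float32),cv2.DIST_HUBER,0,.01,.01).ravel();print('-x edge dir',np.degrees(np.arctan2(l[1],l[0])),'pt',l[2:],len(xs))
E
python3 fit.py w1
```

```text
fin [ 549.  -102.8] [39.   9.4] 3.66 n 449 z 0.10821213069148272
btn [ 551.  -136.7] [42.1 54.6] 4.67 n 2097 z 0.0768296116135894
packtop [546.  -74.8] [60.3 54.4] 3.64 n 2438 z 0.05872131305026625
+y edge dir 4.3439307 pt [ 592.59875 -108.88899] 94
-x edge dir -85.30544 pt [ 503.27264 -210.30997] 85
```

```bash
cat > go.py <<'E'
from h import *
import sys
# usage: go.py x y z(mm) yaw(deg of tool x)
x,y,z,yaw=map(float,sys.argv[1:5]); s=r.sense()
a=np.radians(yaw)/2; Q=R.from_quat([np.cos(a),np.sin(a),0,0]); C=R.from_quat(s['orientation'])
print('now',np.round(s['tool_pos']*1000,2),'f',np.round(s['ft_force'],2),'w',s['width'],'t',s['time'])
print('d',np.round(C.inv().apply(np.array([x,y,z])-s['tool_pos']*1000),1),'rot',np.round(np.degrees((C.inv()*Q).as_rotvec()),2),
 'd after rot',np.round(Q.inv().apply(np.array([x,y,z])-s['tool_pos']*1000),1))
E
python3 go.py 549.3 -102.8 140 4.4
```

```text
now [ 560.87 -107.58  243.25] f [-0.95  0.36 -0.5 ] w 0.03015493849838735 t 1.65
d [-10.7  -4.7 103.3] rot [-0.44  0.32 -0.7 ] d after rot [-11.2  -5.7 103.2]
```

Call:
drive_tool(
  commands=[
    [0,0,0,-0.4,0.3,-0.7,24],
    [-11,-5.5,0,0,0,0,24],
    [0,0,40,0,0,0,24],
    [0,0,40,0,0,0,24],
    [0,0,0,0,0,0,24],
  ],
)

```text
time: 2.28
tool_pos: [0.5469, -0.1035, 0.1629]
orientation: [0.999, 0.04, 0.001, 0.0]
ft_force: [0.5, 0.6, 0.1]
width: 0.0241
```

```bash
python3 go.py 549.3 -102.8 120 4.4; python3 - <<'E'
from h import *
im,d,p=wrist('w2')
E
python3 fit.py w2
```

```text
now [ 546.9  -103.54  162.95] f [0.52 0.63 0.08] w 0.024145889555735694 t 2.275
d [ 2.4 -0.6 42.9] rot [ 0.04 -0.07  0.19] d after rot [ 2.4 -0.6 42.9]
fin [ 548.5 -103. ] [39.8  9.7] 4.65 n 862 z 0.10814836268490866
btn [ 551.1 -137.1] [42.4 54.6] 4.94 n 3714 z 0.07683064221222227
packtop [546.5 -75.6] [59.1 54.9] 4.45 n 4144 z 0.05874734757039299
+y edge dir 3.7406843 pt [ 614.3951  -107.12462] 94
-x edge dir -85.32205 pt [ 515.72955 -208.71788] 85
```

View pics/w2.png

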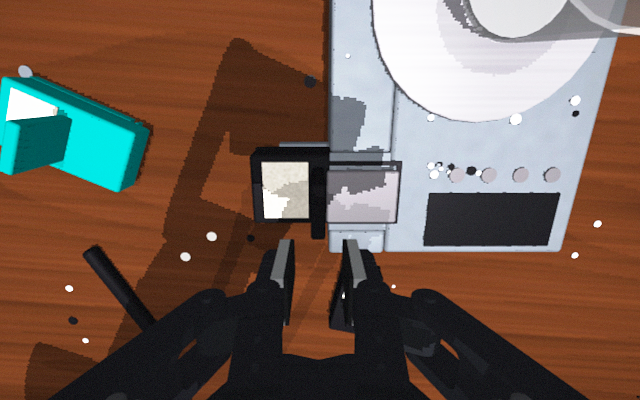

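Call:
drive_tool(
  commands=[
    [2,-0.4,25,0,0,0,20],
    [0,0,25,0,0,0,20],
    [0,0,18,0,0,0,20],
    [0,0,0,0,0,0,20],
  ],
  force=40,
)

```text
time: 2.82
tool_pos: [0.5574, -0.1063, 0.1054]
orientation: [0.999, 0.04, 0.01, 0.004]
ft_force: [0.3, -0.1, 0.6]
width: 0.0199
```

```bash
python3 go.py 548.7 -103 84 4.5
```

```text
now [ 557.37 -106.25  105.37] f [ 0.26 -0.07  0.57] w 0.019892481092643768 t 2.825
d [-8.8 -4.1 21.2] rot [ 0.53 -1.18  0.11] d after rot [-8.4 -3.9 21.4]
```

Call:
drive_tool(
  commands=[
    [0,0,0,0.5,-1.2,0.1,20],
    [0,0,0,0,0,0,20],
    [-8,-3.5,0,0,0,0,20],
    [0,0,0,0,0,0,20],
  ],
)

```text
time: 3.32
tool_pos: [0.5512, -0.1041, 0.1093]
orientation: [0.999, 0.039, 0.002, 0.001]
ft_force: [0.7, 0.0, -0.0]
width: 0.0201
```

```bash
python3 go.py 548.7 -103 84 4.5
```

```text
now [ 551.24 -104.13  109.3 ] f [ 0.68  0.04 -0.04] w 0.02008501575771316 t 3.325
d [-2.5 -1.4 25.3] rot [ 0.15 -0.23  0.01] d after rot [-2.4 -1.3 25.3]
```

Call:
drive_tool(
  commands=[
    [-2.4,-1.3,8,0.15,-0.2,0,20],
    [0,0,8,0,0,0,20],
    [0,0,0,0,0,0,20],
  ],
)

```text
time: 3.7
tool_pos: [0.5481, -0.1028, 0.092]
orientation: [0.999, 0.039, -0.0, -0.0]
ft_force: [0.4, -0.2, -0.0]
width: 0.0199
```

```bash
python3 go.py 548.7 -103 84 4.5
```

```text
now [ 548.06 -102.78   92.  ] f [ 0.41 -0.15 -0.01] w 0.019937444340639758 t 3.7
d [0.6 0.3 8. ] rot [-0.03  0.01  0.01] d after rot [0.6 0.3 8. ]
```

Call:
drive_tool(
  commands=[
    [0.5,0.2,6,0,0,0,15],
    [0,0,3,0,0,0,15],
    [0,0,0,0,0,0,15],
  ],
)

```text
time: 4.08
tool_pos: [0.5486, -0.103, 0.0819]
orientation: [0.999, 0.039, -0.0, -0.0]
ft_force: [-0.2, -0.4, 0.0]
width: 0.015
```

Call:
drive_tool(
  commands=[
    [0,0,2,0,0,0,15],
    [0,0,0,0,0,0,15],
  ],
)

```text
time: 4.32
tool_pos: [0.5488, -0.103, 0.08]
orientation: [0.999, 0.039, -0.0, -0.0]
ft_force: [0.8, 0.1, -0.2]
width: 0.0151
```

Call:
drive_tool(
  commands=[
    [0,0,2,0,0,0,15],
    [0,0,0,0,0,0,15],
  ],
)

```text
time: 4.58
tool_pos: [0.549, -0.1031, 0.0781]
orientation: [0.999, 0.039, 0.0, -0.0]
ft_force: [-0.7, 0.5, -0.2]
width: 0.0148
```

Call:
drive_tool(
  commands=[
    [0,0,1,0,0,0,15],
    [0,0,0,0,0,0,15],
  ],
)

```text
time: 4.82
tool_pos: [0.5494, -0.1032, 0.0776]
orientation: [0.999, 0.039, 0.001, 0.0]
ft_force: [0.4, 0.3, 0.7]
width: 0.0149
```

Call:
drive_tool(
  commands=[
    [0,0,1,0,0,0,15],
    [0,0,0,0,0,0,15],
  ],
)

```text
time: 5.08
tool_pos: [0.5496, -0.1033, 0.0774]
orientation: [0.999, 0.039, 0.001, 0.0]
ft_force: [-1.3, -0.2, 3.9]
width: 0.015
```

Call:
drive_tool(
  commands=[
    [0,0,1,0,0,0,15],
    [0,0,0,0,0,0,15],
  ],
)

```text
time: 5.32
tool_pos: [0.5496, -0.1034, 0.0767]
orientation: [0.999, 0.039, 0.001, 0.0]
ft_force: [-1.5, 0.4, 3.6]
width: 0.0154
```

Call:
drive_tool(
  commands=[
    [0,0,2,0,0,0,15],
    [0,0,1,0,0,0,15],
  ],
)

```text
time: 5.58
tool_pos: [0.5497, -0.1034, 0.074]
orientation: [0.999, 0.039, 0.001, 0.0]
ft_force: [-2.5, 0.2, 6.7]
width: 0.0152
```

Call:
drive_tool(
  commands=[
    [0,0,2,0,0,0,15],
    [0,0,1,0,0,0,15],
  ],
)

```text
time: 5.82
tool_pos: [0.5499, -0.1034, 0.0716]
orientation: [0.999, 0.039, 0.001, 0.0]
ft_force: [-2.8, -0.4, 6.8]
width: 0.015
```

```bash
python3 go.py 548.7 -103 70 4.5
```

```text
now [ 549.86 -103.42   71.61] f [-2.79 -0.44  6.79] w 0.015025932785183303 t 5.825
d [-1.1 -0.5  1.6] rot [ 0.05 -0.09  0.03] d after rot [-1.1 -0.5  1.6]
```

Call:
drive_tool(
  commands=[
    [-1,-0.4,2,0,0,0,15],
    [0,0,0.8,0,0,0,12],
    [0,0,0.5,0,0,0,6],
    [0,0,0.5,0,0,0,6],
  ],
  force=40,
)

```text
time: 6.32
tool_pos: [0.55, -0.1042, 0.0704]
orientation: [0.999, 0.04, 0.002, 0.001]
ft_force: [-2.4, 0.1, 7.6]
width: 0.0093
```

```bash
python3 go.py 548.7 -103 70 4.5
```

```text
now [ 550.04 -104.24   70.45] f [-2.38  0.07  7.57] w 0.00929299355363837 t 6.325
d [-1.2 -1.3  0.4] rot [ 0.18 -0.2   0.05] d after rot [-1.2 -1.3  0.4]
```

Call:
drive_tool(
  commands=[
    [0,0,0.4,0,0,0,4],
    [0,-2,0.4,0,0,0,4],
  ],
)

```text
time: 6.58
tool_pos: [0.5501, -0.1039, 0.0706]
orientation: [0.999, 0.04, 0.002, 0.003]
ft_force: [-1.6, -5.7, 5.1]
width: 0.0098
```

Call:
drive_tool(
  commands=[
    [0,-2,0.4,0,0,0,4],
    [0,-2,0.4,0,0,0,4],
  ],
)

```text
time: 6.82
tool_pos: [0.5503, -0.1037, 0.0708]
orientation: [0.999, 0.041, 0.002, 0.007]
ft_force: [-3.4, -4.6, 6.0]
width: 0.0095
```

```bash
python3 go.py 548.7 -103 70 4.5
```

```text
now [ 550.31 -103.67   70.82] f [-3.35 -4.55  5.99] w 0.00947369442218719 t 6.825
d [-1.6 -0.8  0.8] rot [ 0.79 -0.23  0.16] d after rot [-1.5 -0.8  0.8]
```

Call:
drive_tool(
  commands=[
    [0,0,0.5,0,0,0,14],
    [-1.4,0,1,0.7,-0.2,0.1,14],
    [0,0,1,0,0,0,14],
  ],
)

```text
time: 7.2
tool_pos: [0.5504, -0.1026, 0.0703]
orientation: [0.999, 0.039, 0.002, -0.001]
ft_force: [-2.8, 1.8, 8.4]
width: 0.014
```

```bash
python3 go.py 548.7 -103 69.5 4.5; python3 - <<'E'
from h import *
im,d,p=wrist('w3');cv2.imwrite('pics/c5.png',cv2.resize(im[150:330,220:440],None,fx=3,fy=3,interpolation=cv2.INTER_CUBIC))
E
```

```text
now [ 550.4  -102.63   70.3 ] f [-2.85  1.82  8.45] w 0.013966833797516577 t 7.2
d [-1.7  0.2  0.8] rot [-0.06 -0.21  0.01] d after rot [-1.7  0.2  0.8]
```

View pics/c5.png

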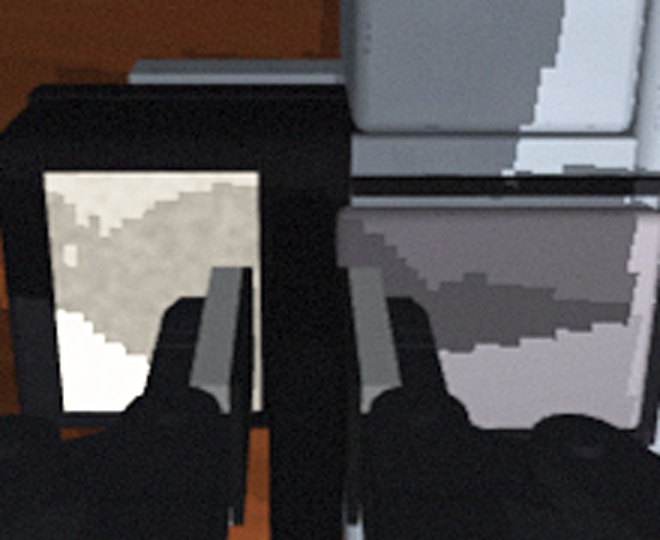

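Call:
drive_tool(
  commands=[
    [-1.5,0,1.8,0,-0.2,0,14],
    [0,0,1.5,0,0,0,12],
    [0,0,1,0,0,0,6],
    [0,0,1,0,0,0,6],
  ],
)

```text
time: 7.75
tool_pos: [0.5507, -0.104, 0.069]
orientation: [0.999, 0.04, 0.002, 0.001]
ft_force: [-4.6, 2.7, 11.6]
width: 0.0093
```

```bash
python3 go.py 548.7 -103 69.5 4.5
```

```text
now [ 550.7  -104.01   68.96] f [-4.63  2.74 11.61] w 0.009306762082967315 t 7.75
d [-1.9 -1.2 -0.5] rot [ 0.11 -0.17  0.05] d after rot [-1.9 -1.2 -0.5]
```

Call:
drive_tool(
  commands=[
    [-1,-3,0,0,0,0,4],
    [-0.5,-4,0,0,0,0,4],
  ],
)

```text
time: 8.0
tool_pos: [0.5506, -0.1015, 0.0704]
orientation: [0.999, 0.04, 0.004, 0.005]
ft_force: [-0.3, -5.7, 3.6]
width: 0.0098
```

```bash
python3 go.py 548.7 -103 69.5 4.5
```

```text
now [ 550.56 -101.52   70.42] f [-0.34 -5.67  3.62] w 0.009814851885194363 t 8.0
d [-2.   1.3  0.9] rot [ 0.64 -0.4   0.12] d after rot [-2.   1.3  0.9]
```

Call:
drive_tool(
  commands=[
    [-0.5,-4,1.5,0.6,-0.4,0.1,4],
    [-0.5,-4,1.5,0,0,0,4],
  ],
)

```text
time: 8.25
tool_pos: [0.5513, -0.0995, 0.0693]
orientation: [0.999, 0.04, 0.002, 0.006]
ft_force: [-2.5, -8.1, 9.2]
width: 0.0093
```

```bash
python3 go.py 548.7 -103 69.5 4.5
```

```text
now [551.26 -99.46  69.31] f [-2.55 -8.13  9.16] w 0.009287995928231312 t 8.25
d [-2.8  3.3 -0.2] rot [ 0.71 -0.24  0.09] d after rot [-2.8  3.3 -0.2]
```

Call:
drive_tool(
  commands=[
    [-1.5,-4,1,0.7,-0.2,0.1,4],
    [-1,-4,1,0,0,0,4],
  ],
)

```text
time: 8.5
tool_pos: [0.5513, -0.0978, 0.0694]
orientation: [0.999, 0.04, 0.004, 0.006]
ft_force: [-2.0, -7.5, 5.6]
width: 0.0097
```

```bash
python3 go.py 548.7 -103 69.5 4.5
```

```text
now [551.35 -97.78  69.37] f [-1.95 -7.45  5.57] w 0.009725608799571385 t 8.5
d [-3.   5.  -0.1] rot [ 0.68 -0.41  0.03] d after rot [-3.   5.  -0.1]
```

Call:
drive_tool(
  commands=[
    [-2.5,-5,0.5,0.7,-0.4,0,4],
    [-1.5,-5,0.5,0.3,0,0,4],
  ],
)

```text
time: 8.75
tool_pos: [0.5488, -0.0902, 0.069]
orientation: [0.999, 0.039, 0.003, -0.001]
ft_force: [1.7, -8.6, 1.5]
width: 0.0095
```

```bash
python3 go.py 548.7 -103 69.5 4.5
```

```text
now [548.81 -90.24  68.98] f [ 1.71 -8.62  1.48] w 0.009510835708507026 t 8.75
d [-1.1 12.7 -0.6] rot [-0.1  -0.3   0.01] d after rot [-1.1 12.7 -0.5]
```

Call:
drive_tool(
  commands=[
    [-0.5,-6,0,0,-0.3,0,4],
    [-0.3,-8,0,0,0,0,4],
  ],
)

```text
time: 9.0
tool_pos: [0.5471, -0.0763, 0.0689]
orientation: [0.999, 0.039, 0.0, -0.0]
ft_force: [1.8, -1.6, 1.7]
width: 0.0094
```

```bash
python3 go.py 546 -51 69.5 4.5
```

```text
now [547.06 -76.29  68.94] f [ 1.8  -1.62  1.74] w 0.009371847629437068 t 9.0
d [  0.9 -25.3  -0.5] rot [-0.05 -0.02 -0.04] d after rot [  0.9 -25.3  -0.6]
```

Clear of the latch. The wrist force is low, so I'll keep pulling.

Call:
drive_tool(
  commands=[
    [0,-8,0,0,0,0,4],
    [0,-8,0,0,0,0,4],
    [0,-8,0,0,0,0,4],
    [0,-1,0,0,0,0,4],
  ],
)

```text
time: 9.5
tool_pos: [0.5446, -0.0485, 0.0688]
orientation: [0.999, 0.04, -0.0, -0.0]
ft_force: [0.3, -3.0, 2.1]
width: 0.0094
```

```bash
python3 go.py 546 -46 69.5 4.5; python3 - <<'E'
from h import *
im,d,p=wrist('w4')
im,d=get_image('top');cv2.imwrite('pics/t4.png',cv2.resize(im[180:280,170:450],None,fx=2.8,fy=2.8,interpolation=cv2.INTER_CUBIC));cv2.imwrite('pics/top4.png',im)
E
```

```text
now [544.63 -48.54  68.83] f [ 0.3  -2.99  2.09] w 0.009414077730556344 t 9.5
d [ 1.6 -2.4 -0.7] rot [-0.01  0.    0.09] d after rot [ 1.6 -2.4 -0.7]
```

View pics/w4.png

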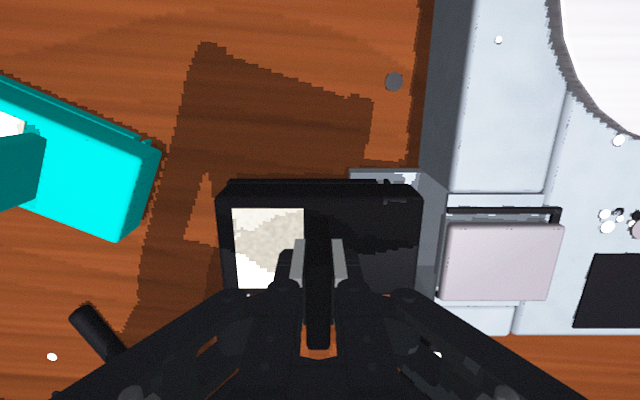

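View pics/top4.png

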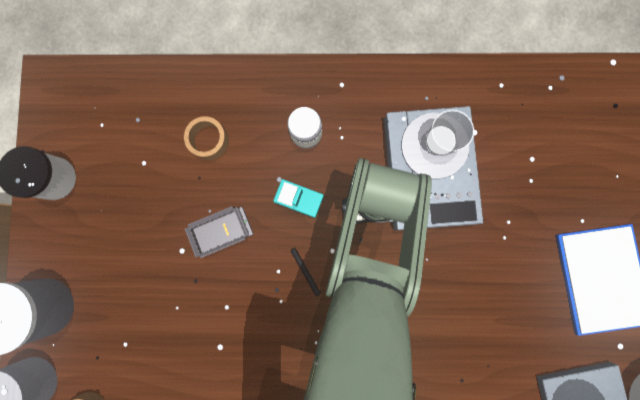

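Call:
drive_tool(
  commands=[
    [0,-4,-5,0,0,0,4],
    [0,0,-20,0,0,0,4],
    [0,0,-30,0,0,0,4],
    [0,0,-30,0,0,0,4],
    [0,0,0,0,0,0,4],
  ],
  force=60,
)

```text
time: 10.22
tool_pos: [0.5348, -0.0383, 0.1469]
orientation: [0.999, 0.039, -0.012, -0.008]
ft_force: [0.4, -0.2, -4.0]
width: 0.0094
```

```bash
python3 - <<'E'
from h import *
d=np.load('pics/top0.npy');P=cloud('top',d)
for c in [(150,140,440,340)]:
    m=np.zeros(d.shape,bool);m[195:265,175:255]=True
Z=P[...,2]
for lo,hi,n in [(.004,.016,'floor'),(.02,.045,'rim'),(.02,.06,'rim2')]:
    k=(m&(Z>lo)&(Z<hi)).astype(np.uint8)
    if n=='floor': k=cv2.morphologyEx(k,cv2.MORPH_OPEN,np.ones((3,3)))
    kk,l,st,_=cv2.connectedComponentsWithStats(k);q=P[l==1+np.argmax(st[1:,4])]
    print(n,cv2.minAreaRect((q[:,:2]*1000).astype(np.float32)),len(q),np.percentile(q[:,2],[5,50,95]))
# table z from top
t=P[220:300:5,330:360:5].reshape(-1,3);print('table z',np.median(t[:,2]))
E
python3 go.py 500 280 150 23
```

```text
floor ((487.6934509277344, 314.9610290527344), (64.97091674804688, 113.39363861083984), 22.84422492980957) 1186 [0.00532897 0.00835362 0.01176364]
rim ((487.6200866699219, 312.5933837890625), (86.6329116821289, 136.78541564941406), 23.162553787231445) 732 [0.02523962 0.03411655 0.03934909]
rim2 ((487.6200866699219, 312.5933837890625), (86.6329116821289, 136.78541564941406), 23.162553787231445) 732 [0.02523962 0.03411655 0.03934909]
table z -0.002088988391724217
now [534.77 -38.31 146.87] f [ 0.39 -0.19 -4.01] w 0.009359256735729722 t 10.225
d [  -9.9 -320.1    2.7] rot [ -1.21   1.18 -18.54] d after rot [  92.4 -306.6   -3.1]
```

Call:
drive_tool(
  commands=[
    [0,0,0,-0.6,0.6,-9.3,4],
    [0,0,0,-0.6,0.6,-9.3,4],
    [0,0,-2,0,0,0,4],
  ],
)

```text
time: 10.6
tool_pos: [0.5285, -0.0355, 0.1413]
orientation: [0.979, 0.204, -0.006, -0.005]
ft_force: [-0.7, 0.0, -4.4]
width: 0.0092
```

```bash
python3 go.py 372 264 160 23
```

```text
now [528.48 -35.45 141.27] f [-0.73  0.04 -4.43] w 0.009151555724336732 t 10.6
d [ -24.2 -337.2  -14.7] rot [-0.65  0.59  0.52] d after rot [ -27.  -336.8  -18.7]
```

Call:
drive_tool(
  commands=[
    [-3,-20,-8,-0.6,0.6,0.5,4],
    [-4,-45,-8,0,0,0,4],
    [-4,-55,-5,0,0,0,4],
    [-4,-55,-3,0,0,0,4],
    [-4,-50,-3,0,0,0,4],
  ],
)

```text
time: 11.22
tool_pos: [0.4188, 0.1686, 0.1634]
orientation: [0.982, 0.187, -0.006, -0.004]
ft_force: [0.4, 0.7, -4.6]
width: 0.009
```

```bash
python3 go.py 372 264 160 23
```

```text
now [418.82 168.55 163.43] f [ 0.4   0.65 -4.57] w 0.009030514802203463 t 11.225
d [  -8.4 -105.9    4.5] rot [-0.55  0.61 -1.42] d after rot [  -5.8 -106.2    3.4]
```

Call:
drive_tool(
  commands=[
    [-2,-45,0,-0.5,0.6,-1.4,4],
    [-2,-40,0,0,0,0,4],
    [0,-15,0,0,0,0,4],
    [0,0,0,0,0,0,4],
  ],
)

```text
time: 11.72
tool_pos: [0.3693, 0.2643, 0.1595]
orientation: [0.98, 0.197, -0.005, -0.001]
ft_force: [0.1, -0.7, -4.4]
width: 0.0094
```

```bash
python3 go.py 372 264 160 23;  python3 - <<'E'
from h import *
im,d,p=wrist('w5')
E
```

```text
now [369.27 264.3  159.53] f [ 0.12 -0.65 -4.41] w 0.009423315521599493 t 11.725
d [ 2.4  1.3 -0.5] rot [-0.21  0.59 -0.31] d after rot [ 2.4  1.3 -0.5]
```

View pics/w5.png

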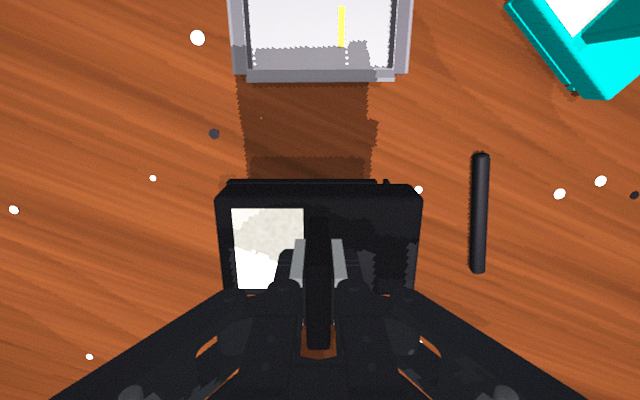

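Call:
drive_tool(
  commands=[
    [5,0,-35,-0.2,0.6,-0.3,4],
    [5,0,-35,0,0,0,4],
    [0,0,0,0,0,0,4],
    [0,0,0,0,0,0,4],
  ],
)

```text
time: 12.28
tool_pos: [0.3782, 0.2633, 0.2262]
orientation: [0.981, 0.195, -0.005, 0.002]
ft_force: [-0.5, -0.0, -4.2]
width: 0.0094
```

```bash
python3 go.py 372 264 160 23;  python3 - <<'E'
from h import *
im,d,p=wrist('w6')
P=cloud('wrist',d,p);Z=P[...,2]
m=(P[...,0]>.38)&(P[...,0]<.60)&(P[...,1]>.22)&(P[...,1]<.41)
for lo,hi,n in [(.006,.014,'floor'),(.0345,.044,'rim')]:
    k=(m&(Z>lo)&(Z<hi)).astype(np.uint8)
    if n=='floor': k=cv2.morphologyEx(k,cv2.MORPH_OPEN,np.ones((3,3)))
    kk,l,st,_=cv2.connectedComponentsWithStats(k);q=P[l==1+np.argmax(st[1:,4])] if n=='floor' else P[k>0]
    print(n,cv2.minAreaRect((q[:,:2]*1000).astype(np.float32)),len(q),np.percentile(q[:,2],[5,50,95]))
E
```

```text
now [378.19 263.35 226.19] f [-0.5  -0.04 -4.17] w 0.009447111922082665 t 12.275
d [-4.8 -3.1 66.2] rot [ 0.08  0.56 -0.56] d after rot [-5.4 -3.  66.2]
floor ((487.34393310546875, 312.6314392089844), (66.16110229492188, 116.48759460449219), 22.883073806762695) 7967 [0.00856471 0.0098814  0.01126596]
rim ((484.044189453125, 311.230224609375), (79.93244171142578, 136.6584014892578), 22.51839256286621) 2157 [0.03488023 0.03803544 0.04013565]
```

View pics/w6.png

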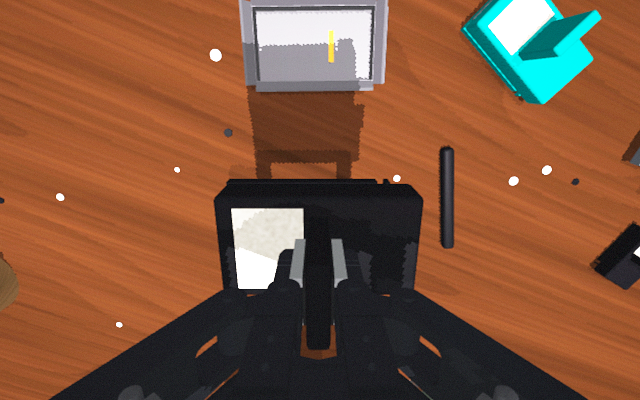

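```bash
python3 - <<'E'
from h import *
f=np.load('pics/w6.npz');P=cloud('wrist',f['d'],(np.zeros(3),[0,0,0,1]))*1000
Z=P[...,2]
m=(abs(P[...,0])<60)&(abs(P[...,1])<75)
print(np.round(P[205:290:14,[225,230,270,290,350,380,400,412]],1).tolist())
k=(m&(Z>5)&(Z<17)).astype(np.uint8);k=cv2.morphologyEx(k,cv2.MORPH_OPEN,np.ones((3,3)))
q=P[k>0];print(np.percentile(q[:,2],[2,50,98]),q.min(0),q.max(0))
for v in range(184,290,8):
    u=np.where(k[v])[0]
    if len(u): print(v,u[0],np.round(P[v,u[0]],1),u[-1],np.round(P[v,u[-1]],1))
for u in range(225,420,15):
    v=np.where(k[:,u])[0]
    if len(v): print('u',u,v[0],np.round(P[v[0],u],1))
A=np.c_[q[:,:2],np.ones(len(q))];c=np.linalg.lstsq(A,q[:,2],rcond=None)[0];print('plane',c)
E
```

```text
[[[23.3, -47.7, 11.3], [23.9, -44.7, 9.7], [23.8, -24.2, 9.9], [23.8, -13.9, 10.0], [23.7, 16.9, 10.3], [23.8, 32.3, 9.7], [23.4, 42.9, 11.0], [23.5, 49.0, 10.6]], [[15.8, -48.2, 10.6], [15.6, -45.7, 11.0], [15.9, -24.6, 10.2], [16.4, -14.1, 9.2], [15.6, 17.2, 10.9], [15.7, 32.9, 10.7], [15.6, 43.5, 10.8], [15.9, 49.5, 10.0]], [[7.9, -48.8, 10.2], [7.5, -46.4, 11.0], [7.7, -25.0, 10.5], [7.9, -14.4, 10.2], [8.2, 17.3, 9.4], [8.1, 33.2, 9.6], [6.8, 44.5, 12.3], [7.7, 50.4, 10.4]], [[-0.3, -49.6, 10.0], [-0.4, -47.0, 10.3], [-0.8, -25.5, 11.0], [-0.6, -14.7, 10.5], [-0.9, 17.8, 11.0], [-0.9, 34.0, 11.0], [-0.8, 44.8, 10.8], [-1.0, 51.4, 11.1]], [[-8.6, -50.2, 9.6], [-9.0, -47.7, 10.4], [-9.0, -25.8, 10.2], [6.9, -12.2, -16.7], [7.0, 14.8, -16.9], [-9.5, 34.5, 11.0], [-9.0, 45.3, 10.1], [-9.6, 52.2, 11.1]], [[-17.9, -51.3, 10.4], [-18.2, -48.7, 10.9], [-17.1, -26.0, 9.1], [11.7, -10.5, -35.4], [6.8, 13.8, -27.9], [-17.6, 34.8, 9.8], [-17.7, 45.9, 9.9], [-18.6, 53.1, 11.3]], [[12.4, -32.9, -45.4], [11.4, -31.6, -44.0], [12.3, -16.8, -45.2], [12.3, -9.6, -45.2], [12.8, 11.8, -46.1], [-27.
[... 494 characters left out ...]
.7] 417 [-1.2 53.9 10.5]
256 219 [ -7.  -54.1  12.2] 416 [-6.8 54.2 11.6]
264 220 [-11.7 -53.9  11.7] 415 [-11.6  54.1  11.3]
272 221 [-16.7 -53.8  11.6] 414 [-17.   54.2  11.8]
280 222 [-21.1 -53.2  10.3] 414 [-23.2  55.2  13.3]
288 239 [-26.4 -44.2  10.5] 413 [-27.3  54.5  11.6]
u 225 194 [ 27.6 -48.8  16.5]
u 240 194 [ 27.8 -40.7  15.9]
u 255 194 [ 27.7 -32.8  16.2]
u 270 194 [ 27.7 -24.9  16.1]
u 285 194 [ 27.8 -16.9  15.7]
u 300 194 [27.8 -9.  15.9]
u 315 194 [27.8 -1.1 15.7]
u 330 194 [27.7  6.8 15.9]
u 345 194 [28.1 14.6 14.9]
u 360 194 [27.8 22.6 15.6]
u 375 194 [27.7 30.6 16. ]
u 390 194 [27.9 38.4 15.4]
u 405 194 [27.8 46.3 15.5]
plane [2.22742667e-02 2.80184706e-03 1.04524832e+01]
```

```bash
python3 go.py 489 313.3 130 22.9
```

```text
now [378.4  263.49 226.32] f [ 0.57 -0.61 -1.91] w 0.009496008999736492 t 12.325
d [122.1  -3.9  95.2] rot [ 0.09  0.53 -0.45] d after rot [121.3  -2.8  96.3]
```

Call:
drive_tool(
  commands=[
    [0,0,0,0.1,0.5,-0.5,4],
    [40,-1,20,0,0,0,4],
    [40,-1,20,0,0,0,4],
    [30,-1,15,0,0,0,4],
    [0,0,0,0,0,0,4],
  ],
)

```text
time: 12.95
tool_pos: [0.477, 0.3079, 0.1627]
orientation: [0.98, 0.199, -0.005, 0.001]
ft_force: [0.5, -0.9, -2.9]
width: 0.0092
```

```bash
python3 go.py 489 313.3 120 22.9
```

```text
now [476.97 307.9  162.73] f [ 0.45 -0.92 -2.91] w 0.009197140879339503 t 12.95
d [13.6 -0.3 42.6] rot [-0.01  0.58  0.07] d after rot [13.2 -0.3 42.7]
```

Call:
drive_tool(
  commands=[
    [6.5,-0.2,15,0,0.5,0,4],
    [6.5,-0.2,15,0,0,0,4],
    [0,0,8,0,0,0,4],
    [0,0,0,0,0,0,4],
  ],
)

```text
time: 13.45
tool_pos: [0.4861, 0.3124, 0.1205]
orientation: [0.98, 0.199, -0.003, 0.0]
ft_force: [-0.8, 0.4, -3.5]
width: 0.0098
```

```bash
python3 go.py 489 313.3 100 22.9
```

```text
now [486.11 312.39 120.48] f [-0.79  0.4  -3.54] w 0.009750484277388958 t 13.45
d [ 3.1  0.3 20.5] rot [-0.01  0.32  0.1 ] d after rot [ 3.   0.3 20.5]
```

Call:
drive_tool(
  commands=[
    [3,0.3,10,0,0.3,0.1,4],
    [0,0,8,0,0,0,4],
    [0,0,2,0,0,0,4],
    [0,0,0,0,0,0,4],
  ],
)

```text
time: 13.95
tool_pos: [0.4896, 0.3136, 0.1003]
orientation: [0.98, 0.199, 0.001, -0.0]
ft_force: [1.1, -0.2, -3.8]
width: 0.0092
```

```bash
python3 go.py 489 313.3 86 22.9; python3 - <<'E'
from h import *
im,d,p=wrist('w7')
im,d=get_image('side');cv2.imwrite('pics/s7.png',cv2.resize(im[60:260,150:420],None,fx=2.9,fy=2.9,interpolation=cv2.INTER_CUBIC))
E
```

```text
now [489.56 313.61 100.33] f [ 1.05 -0.17 -3.82] w 0.009223002714052634 t 13.95
d [-0.7  0.1 14.3] rot [-0.01 -0.13  0.  ] d after rot [-0.6  0.1 14.3]
```

View pics/w7.png

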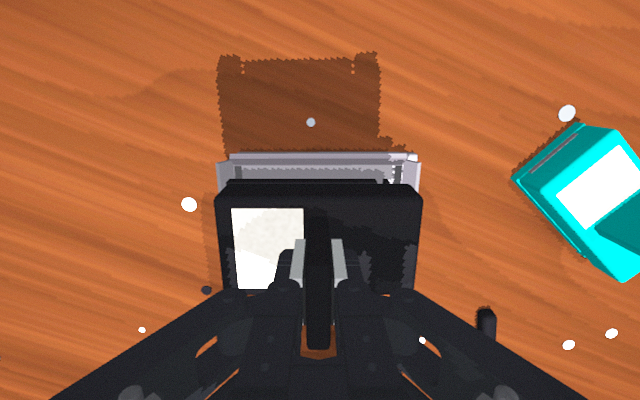

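View pics/s7.png

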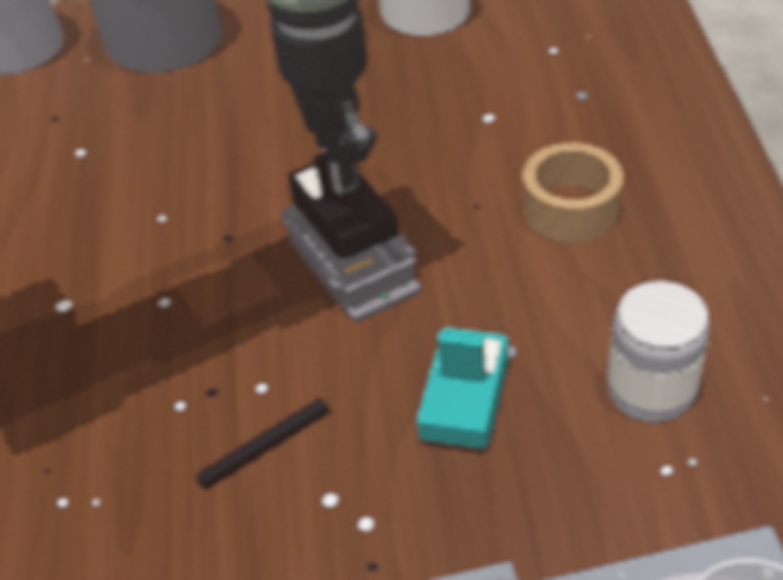

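Call:
drive_tool(
  commands=[
    [-0.6,0.1,6,0,-0.1,0,4],
    [-0.3,0,6,0,0,0,4],
    [0,0,3,0,0,0,4],
    [0,0,0,0,0,0,4],
  ],
)

```text
time: 14.55
tool_pos: [0.4892, 0.3133, 0.0849]
orientation: [0.98, 0.199, 0.001, -0.0]
ft_force: [0.4, 0.4, -4.1]
width: 0.0093
```

```bash
python3 go.py 489 313.3 56.5 22.9
```

```text
now [489.15 313.34  84.92] f [ 0.42  0.37 -4.08] w 0.009339722237317022 t 14.55
d [-0.2 -0.  28.4] rot [-0.01 -0.09  0.  ] d after rot [-0.2 -0.  28.4]
```

Call:
drive_tool(
  commands=[
    [-0.2,0,5,0,-0.1,0,4],
    [-0.2,0,5,0,0,0,4],
    [0,0,2,0,0,0,4],
  ],
)

```text
time: 14.92
tool_pos: [0.489, 0.3133, 0.0724]
orientation: [0.98, 0.199, 0.0, -0.0]
ft_force: [0.5, -0.4, -4.6]
width: 0.0091
```

Call:
drive_tool(
  commands=[
    [-0.2,0,5,0,0,0,4],
    [0,0,4,0,0,0,4],
    [0,0,1,0,0,0,4],
  ],
)

```text
time: 15.3
tool_pos: [0.4887, 0.3132, 0.0615]
orientation: [0.98, 0.199, -0.0, -0.0]
ft_force: [-0.6, -0.1, -4.3]
width: 0.0095
```

```bash
python3 go.py 489 313.3 56.5 22.9
```

```text
now [488.73 313.15  61.46] f [-0.64 -0.08 -4.31] w 0.009476339277743441 t 15.3
d [ 0.3 -0.   5. ] rot [-0.01 -0.    0.01] d after rot [ 0.3 -0.   5. ]
```

No contact so far, so the pack is inside the pocket. I'll take the last few millimetres gently.

Call:
drive_tool(
  commands=[
    [0,0,3,0,0,0,4],
    [0,0,1,0,0,0,4],
  ],
)

```text
time: 15.55
tool_pos: [0.4888, 0.3132, 0.0573]
orientation: [0.98, 0.199, 0.0, -0.0]
ft_force: [0.4, 0.3, -3.7]
width: 0.0094
```

Call:
drive_tool(
  commands=[
    [0,0,1,0,0,0,4],
    [0,0,1,0,0,0,4],
  ],
)

```text
time: 15.8
tool_pos: [0.489, 0.3133, 0.0563]
orientation: [0.98, 0.199, 0.0, -0.0]
ft_force: [-3.8, -3.2, 6.4]
width: 0.0093
```

Call:
drive_tool(
  commands=[
    [0,0,1,0,0,0,4],
    [0,0,0.5,0,0,0,4],
  ],
)

```text
time: 16.05
tool_pos: [0.4891, 0.3133, 0.0564]
orientation: [0.98, 0.199, 0.0, -0.0]
ft_force: [-3.0, -1.4, 1.9]
width: 0.0094
```

Call:
drive_tool(
  commands=[
    [0,0,0,0,0,0,12],
    [0,0,0,0,0,0,25],
    [0,0,0,0,0,0,30],
    [0,0,-10,0,0,0,30],
  ],
)

```text
time: 16.55
tool_pos: [0.4904, 0.3139, 0.0663]
orientation: [0.98, 0.199, 0.002, -0.0]
ft_force: [0.8, -0.2, 0.0]
width: 0.0301
```

Call:
drive_tool(
  commands=[
    [0,0,-20,0,0,0,30],
    [0,0,-30,0,0,0,30],
    [0,0,-40,0,0,0,30],
    [0,0,-40,0,0,0,30],
    [0,0,0,0,0,0,30],
  ],
)

```text
time: 17.18
tool_pos: [0.4915, 0.3144, 0.2042]
orientation: [0.98, 0.199, 0.005, -0.001]
ft_force: [0.7, 0.5, -0.7]
width: 0.0298
```

Call:
drive_tool(
  commands=[
    [-50,0,-20,0,0,0,30],
    [-20,0,0,0,0,0,30],
    [0,0,0,0,0,0,30],
  ],
)

```text
time: 17.55
tool_pos: [0.4243, 0.2858, 0.2205]
orientation: [0.98, 0.198, 0.001, -0.0]
ft_force: [0.3, -0.9, -0.2]
width: 0.0301
```

```bash
python3 - <<'E'
from h import *
im,d,p=wrist('w8')
P=cloud('wrist',d,p);Z=P[...,2]
m=(P[...,0]>.38)&(P[...,0]<.60)&(P[...,1]>.22)&(P[...,1]<.41)
for lo,hi,n in [(.042,.052,'block'),(.088,.103,'fin')]:
    k=(m&(Z>lo)&(Z<hi)).astype(np.uint8)
    k=cv2.morphologyEx(k,cv2.MORPH_OPEN,np.ones((3,3)))
    q=P[k>0]
    print(n,cv2.minAreaRect((q[:,:2]*1000).astype(np.float32)),len(q),np.percentile(q[:,2],[5,50,95]))
im,d=get_image('side');cv2.imwrite('pics/s8.png',im);cv2.imwrite('pics/s8c.png',cv2.resize(im[90:200,210:340],None,fx=5,fy=5,interpolation=cv2.INTER_CUBIC))
im,d=get_image('top');cv2.imwrite('pics/t8.png',im)
print(r.sense()['ft_force'])
E
```

```text
block ((486.9649353027344, 312.20379638671875), (59.19426727294922, 110.03044128417969), 22.854459762573242) 6577 [0.04433879 0.04589896 0.04728661]
fin ((487.2944030761719, 312.3581848144531), (39.56367111206055, 9.201536178588867), 22.993709564208984) 602 [0.09432483 0.09561836 0.09680963]
[ 1.15925248  0.03193623 -1.13017748]
```

View pics/w8.png

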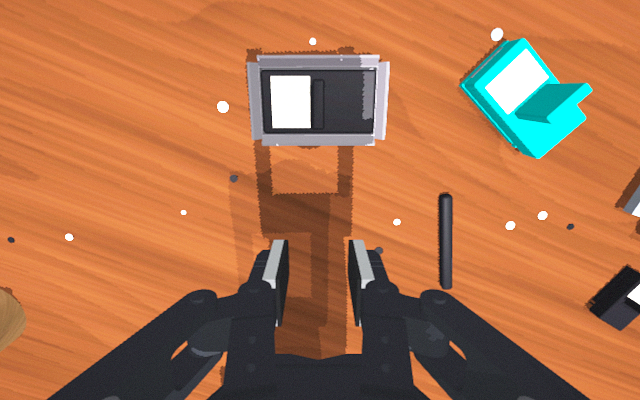

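View pics/s8c.png

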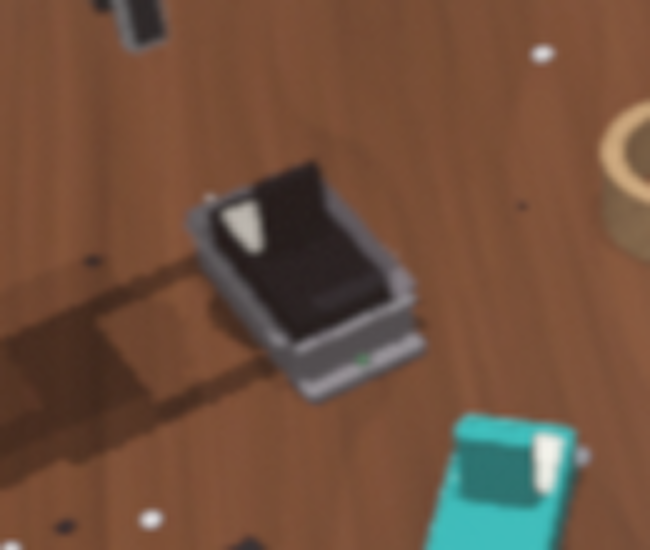

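View pics/s8.png

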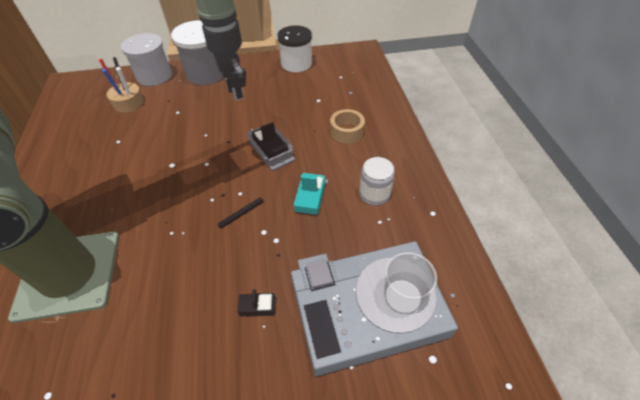

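View pics/t8.png

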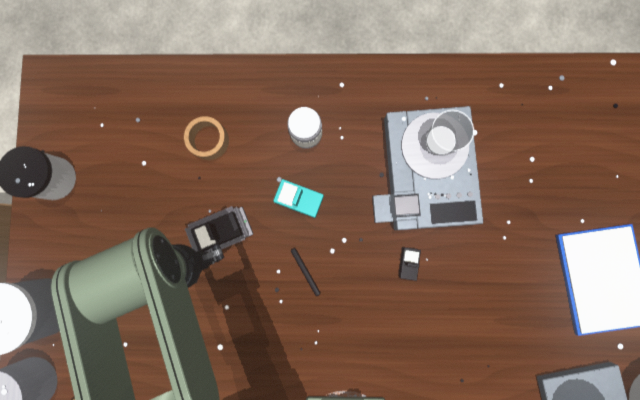

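```bash
python3 - <<'E'
from bench import hand_in
print(hand_in())
E
```

```text
the job is handed in; nothing more can be done
None
```

The pack is out of the scale and sits fully home in the charging cradle, released, and the job is handed in at about 17.7 s of the 64 s allowed.

- **Pull:** I pressed the button about 7 to 8 mm with one fingertip, gripped the fin with the same jaws, and pulled the pack straight out along the bay. The wrist readings I took stayed at about 12 N downward and 9 N sideways. The first gentle pull, with the button about 6.5 mm down by my estimate, did not move the pack. I let go, pressed a little deeper and pulled again, and it came free.
- **Placing:** The pack bottomed in the pocket at the predicted height (fingertips 56.4 mm above the table against 56.5 expected). I then opened the jaws and backed away.
- **Last checks:**
  - The block top is at 45.9 mm against 46 expected.
  - The pack is centred within about 0.6 mm of the pocket and aligned to 0.1°.
  - The button is up again and the robot is touching nothing.
  - The beaker, tape, tin, marker and the other two packs look unmoved in the top and side pictures.
- **Not confirmed:** I did not use the cradle's lamp as evidence. It looks dim green both before and after, so it told me nothing.

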